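# Cap the bench dust inlet

## Robot

A 6-joint arm with a two-finger parallel gripper is mounted at the origin on the work surface. World frame = base frame: x ahead of the robot, y to its left, z up, the work surface at z = 0. Lengths are in m, angles in rad, forces in N, time in s.
With the tool pointing down it reaches from about 0.3 to 0.85 m from the base axis. Payload 4.2 kg.
Tool frame: the origin (TCP) lies at the very end of the fingers, on their centre line; the grasp point (between the pads) lies 19 mm behind it (grip_depth is the distance from the TCP to the grasp point, in m); z points along the fingers, y is the direction in which the jaws open and shut (so a half turn about z gives the same grasp; the last joint's range is limited). The gripper opens to 91 mm and grips with 3 to 60 N. Pads are 32 mm wide; open, the fingers measure 118 mm over their backs; the gripper's body (76 mm by 178 mm) begins 60 mm behind the grasp point.
Start: joints at [-1.325, 0.32, 1.565, -0, 1.257, -0.02], TCP at [0.151, -0.555, 0.214] pointing down, gripper open.
Joint ranges: [-3.11, 3.11], [-0.84, 2.01], [0.21, 2.61], [-1.34, 4.49], [0.05, 2.63], [-2.56, 2.56]. Speed limits (rad/s): [2.57, 2.57, 3.14, 3.14, 3.14, 3.14].

## Interface

Orientations are given as [roll, pitch, yaw] about the fixed x, y, z axes, in that order (R = Rz(yaw) Ry(pitch) Rx(roll)).
In Python, from cell import observe, read_camera, finish_job, grip_depth gives the robot as it stands. The module is installed in compiled form; this text tells all that it offers.
- The arm moves only by the shell command python3 -m crank 'ROWS' [FORCE]. ROWS is text: rows parted by semicolons, each of 5 numbers parted by spaces: the finger opening in mm, from 0 to 91.2, then the shift along the world's x, y, z in mm, then the turn about the world's z in rad. A call has 1 to 12 rows; each row shifts and turns the commanded pose from where the row before left it; what a row does not reach is not made up. A row lasts 1/10 s, in which the tool goes at most 50 mm and 8.59 degrees, less where a joint would pass 70% of its speed; a pose out of reach is approached as far as the arm can. A call with a gripper value outside its range is refused whole. The fingers move at their own pace and stop on an object; FORCE is the grip in N (left out, the last holds). Time passes only in rows, so rows that do not move let the fingers close. It gives the time, the measured TCP pose, the force and the opening at its end, in the units of the state.
- observe(): the state, without advancing time (a new reading comes with each control period).
- read_camera(name): name is "side" or "top"; returns a dict with "img" (420x560x3 uint8, red, green, blue), "fx", "fy", "cx", "cy" (pixels), "R" (3x3) and "t" (3): a world point X has camera coordinates R X + t. Camera axes: x right, y down, z forward; pixel columns grow to the right and rows downward; lengths in m; the calibration is good to about 2 mm. A picture is of the moment at which its call begins. There is no depth.
- finish_job(): hands the job in, once; it reports no verdict.
The state is a dict: "time": time; "q": joint angles; "qd": joint speeds; "joint_torque": joint torques, N m; "tool_pos": TCP position; "tcp_rot": TCP orientation; "wrist_force": force on the tool from outside, world axes, zero at the start; "moment": the same for the moment, N m; "opening": finger opening in m.
Only numpy, scipy, OpenCV 4.12 (cv2) and the standard library are available. Lean on these libraries where they do the work, as an engineer would, in place of code of your own. Each camera call takes 0.05 s, during which the arm holds its last target. There are 200 camera calls.

## Task

The dust inlet on the bandsaw's outfeed bench is not in use: close it with its cap, the large one with two ears (not the small eared one, nor the plain round one). Set it in with its ears through the inlet's two notches, press it down against the sprung seal, twist it a quarter turn either way so that the ears are locked under the middle of the lips, and let go. Leave the other two caps where they lie.

Things in the scene. Friction and masses are not known exactly. Their poses are not given: they have to be found in the camera images.
- cap: Cap that fits: aluminium disc 76 mm across, 8 thick; two ears 24 wide, 8 thick along its ±x, 116 mm tip to tip. Upright black fin along x: 60 long, 14 thick, top 54 mm above the underside; hold its upper 30 mm. Origin: centre of underside, z up; 0.16 kg; half a turn is all the same. Pressed to 17 mm above the bench it turns freely either way (no stops); locked, springs hold its underside at 22 mm.
- port: Inlet: fixed grey collar, 148 mm across, top 36 mm above bench, on a 180 mm square plate. Origin: its axis at bench level. Two lips, centred on its ±y, undersides at 30 mm, leave a 92 mm round opening and two notches on its ±x, 54 mm wide there, flaring outward to 66 mm from the axis. Below: hollow 132 mm across, black sprung seal ring, top at 28 mm at rest, goes down 14 mm (4 N rising to 10 N).
- small_cap: Bystander, leave alone: the same kind of cap but smaller, disc 48 mm across, 72 mm over the ears (along its x), fin 42 mm long (along x), 14 mm thick, top 54 mm above the underside. Origin: centre of the underside.
- plain_cap: Bystander, leave alone: round cap without ears, disc 92 mm across and 8 mm thick, fin 60 mm long (along its x), 14 mm thick, top 54 mm above the underside. Origin: centre of the underside.
Not all that is in view belongs to the job. What is shaped like the cap but pink is not meant.

How it is judged:
On the way:
1. the cap is pressed down with its ears through the notches, below the lips (z of cap in the frame of port below 0.0235 m and horizontal distance between cap and port below 0.015 m and angle between the x axis of cap and the x axis of port, either way round below 0.7 rad), for 0.05 s.
At the end, for the whole second after the job is handed in: The large eared cap rests in the inlet, level (0.1 rad), within 12 mm of its axis, underside 12 to 25 mm above the bench (held under the lips), ears within 25 degrees of the inlet's y axis (middle of the lips); the two other caps are within 30 mm of where they lay (z of cap in the frame of port between 0.012 and 0.025 m and horizontal distance between cap and port below 0.012 m and angle between cap's own z axis and vertical below 0.1 rad and angle between the x axis of cap and the y axis of port, either way round below 0.44 rad and linear speed of cap below 0.02 m/s and angular speed of cap below 0.2 rad/s and distance of each of small_cap, plain_cap from where it was at the start of the episode below 0.03 m); the robot touches nothing.
It also fails if it takes over 35 s, if anything falls off the work surface, if the arm or the gripper's body presses on something with over 40 N, if the wrist force passes 120 N, or if a joint passes its speed limit or range.

## Working session

There is one attempt and no reset: what is moved stays moved. The work goes in short steps, Python scripts to look and compute and a shell command to move; the robot and the scene stay as the last step left them, time stands still between calls to the robot, and variables do not carry over. Pictures are saved under pics/ and viewed, about 8 in all and at most 12, crops included, and the job is handed in when it is done.

```bash
mkdir -p pics
cat > h.py <<'E'
import numpy as np, cv2
from cell import *
def snap(n,f):
    c=read_camera(n); np.savez(f'pics/{f}.npz',**c); cv2.imwrite(f'pics/{f}.png',c['img'][:,:,::-1]); return c
def load(f): return dict(np.load(f'pics/{f}.npz'))
def ray(c,u,v,z):
    d=c['R'].T@np.array([(u-c['cx'])/c['fx'],(v-c['cy'])/c['fy'],1]); o=-c['R'].T@c['t']
    return o+d*(z-o[2])/d[2]
def proj(c,X):
    p=c['R']@np.array(X)+c['t']; return c['fx']*p[0]/p[2]+c['cx'],c['fy']*p[1]/p[2]+c['cy']
def crop(f,u0,v0,u1,v1,s,o):
    i=cv2.imread(f'pics/{f}.png')[v0:v1,u0:u1]; cv2.imwrite(f'pics/{o}.png',cv2.resize(i,None,fx=s,fy=s,interpolation=cv2.INTER_CUBIC))
E
python3 - <<'E'
from h import *
for n in('top','side'):
    c=snap(n,n+'0'); print(n,-c['R'].T@c['t'],c['fx'])
o=observe();print(o['time'],o['tool_pos'],o['tcp_rot'],o['opening'])
E
```

```text
top [ 0.35918501 -0.09678498  0.87004556] 383.0205927769603
side [0.09549022 0.80983613 0.72591226] 532.7710947165225
0.1 [ 0.15090644 -0.55438005  0.21319942] [-3.14000699e+00  8.51755350e-06  2.65794122e-01] 0.09115132050109323
```

View pics/top0.png

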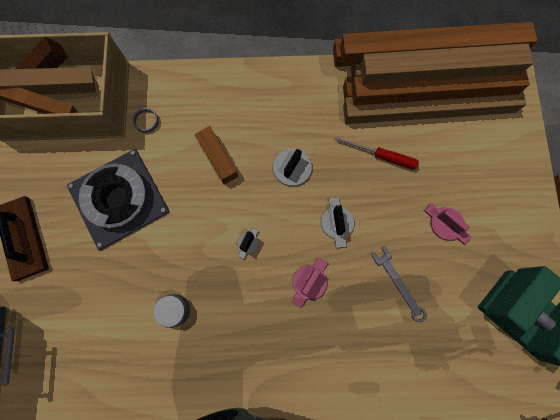

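View pics/side0.png

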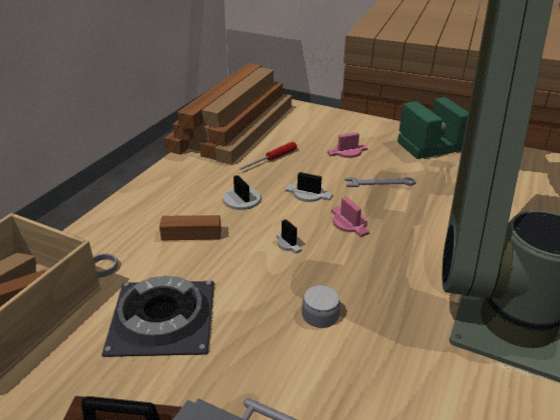

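Top view candidates: the eared aluminium cap at about (338,222), the small eared cap (248,243), the plain round cap (293,167), and pink decoys at (310,282) and (447,224). The large silver one with two ears at (338,222) fits the description. The inlet is at about (117,197). I'll confirm both in one enlarged crop.

Run:
```python
from h import *
crop('top0',298,182,378,262,5,'a'); crop('top0',62,145,172,255,5,'b')
a=cv2.imread('pics/a.png');b=cv2.imread('pics/b.png')
b=cv2.resize(b,(400,400)); cv2.imwrite('pics/ab.png',np.hstack([a,b]))
c=load('top0')
print(ray(c,338,222,0),ray(c,117,197,0), c['R'])
```

```text
[ 0.51534656 -0.23297021  0.        ] [0.59086658 0.28069689 0.        ] [[-0.03072832 -0.99952625 -0.00174555]
 [-0.9787572   0.0304439  -0.20274989]
 [ 0.20270697 -0.0045217  -0.979229  ]]
```

View pics/ab.png

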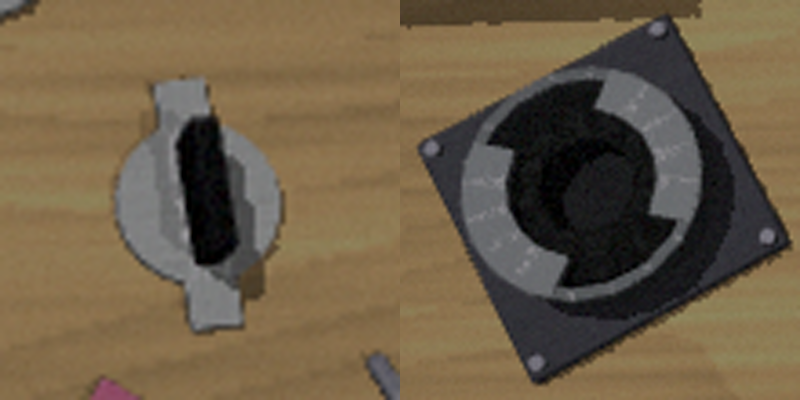

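Confirmed: the left part of the crop shows the large silver cap, ear tips at (334,198) and (341.2,247.8). The right part shows the collar, with notches towards the upper left and lower right. Now computing positions, with checks against the sizes given.

```bash
cat > m.py <<'E'
from h import *
c=load('top0')
a=lambda x,y,z:ray(c,298+x/5,182+y/5,z)
p=lambda x,y,z:ray(c,62+(x-400)*.275,145+y*.275,z)
e1,e2=a(180,80,.008),a(216,329,.008); d=e1-e2
print('cap',(e1+e2)/2,'len',np.linalg.norm(d),'yaw',np.arctan2(d[1],d[0]))
print('disc',a(115,200,.008),a(283,200,.008)); 
f1,f2=a(199,116,.054),a(215,265,.054);d=f1-f2
print('fin',(f1+f2)/2,np.linalg.norm(d),np.arctan2(d[1],d[0]))
n1=(p(512,150,.036)+p(597,108,.036))/2;n2=(p(567,262,.036)+p(652,213,.036))/2;d=n1-n2
print('port',(n1+n2)/2,np.linalg.norm(d),np.arctan2(d[1],d[0]), 'notch w',np.linalg.norm(p(512,150,.036)-p(597,108,.036)))
print('collar x',[p(580,y,.036) for y in(67,301)],'y',[p(x,184,.036) for x in(460,701)])
s=[p(*q,.006) for q in((658,28),(432,148),(536,362),(768,237))]
print('plate',sum(s)/4,[np.arctan2(*(s[i]-s[j])[1::-1]) for i,j in((0,3),(1,2))],np.linalg.norm(s[0]-s[1]))
s=load('side0'); print('side px',proj(s,(f1+f2)/2),proj(s,(n1+n2)/2),proj(s,e1),proj(s,e2))
E
python3 m.py
python3 - <<'E'
from h import *
crop('side0',275,160,345,212,5.5,'a'); crop('side0',100,265,220,355,3.3,'b')
a=cv2.imread('pics/a.png');b=cv2.imread('pics/b.png');print(a.shape,b.shape)
h=min(a.shape[0],b.shape[0]); cv2.imwrite('pics/ab2.png',np.hstack([a[:h],b[:h]]))
E
```

```text
cap [ 0.51262817 -0.23061323  0.008     ] len 0.1164379413189119 yaw 0.08080871433728062
disc [ 0.51511783 -0.19285851  0.008     ] [ 0.51273209 -0.26965725  0.008     ]
fin [ 0.51000523 -0.22779463  0.054     ] 0.06591804093324137 0.04343029056279656
port [0.58569015 0.27648456 0.036     ] 0.08001117685939574 0.49575613116798833 notch w 0.05733629068252358
collar x [array([0.66099307, 0.28208098, 0.036     ]), array([0.5114656 , 0.27331854, 0.036     ])] y [array([0.58722946, 0.35182017, 0.036     ]), array([0.5825823 , 0.20283033, 0.036     ])]
plate [0.58769635 0.27884749 0.006     ] [np.float64(0.4923727789604184), np.float64(0.4949276943945857)] 0.16133665827401644
side px (np.float64(311.06787845556204), np.float64(174.83729018764566)) (np.float64(161.58523993857892), np.float64(302.0161394589981)) (np.float64(287.8752364101617), np.float64(185.12273226157257)) (np.float64(332.153225198408), np.float64(194.78975253249143))
(286, 385, 3) (297, 396, 3)
```

View pics/ab2.png

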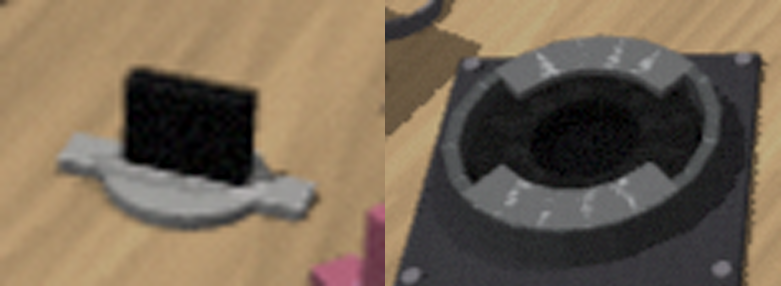

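The side crop shows the cap's fin top centred at about (309.7,174.5), against (311,174.8) predicted. The collar's lip corners centre at about (160,304.4), against (161.6,302). Both agree to within about 3 mm. Combining the two views next.

Run:
```python
from h import *
s=load('side0')
print(ray(s,309.7,174.5,.054), ray(s,160,304.4,.036))
q=lambda x,y:ray(s,275+x/5.5,160+y/5.5,.054)
d=q(125,72)-q(257,91);print('fin side len,yaw',np.linalg.norm(d),np.arctan2(d[1],d[0]))
q=lambda x,y:ray(s,275+x/5.5,160+y/5.5,.008)
a,b=q(72,148),q(307,196);print('ears',(a+b)/2,np.linalg.norm(a-b),np.arctan2(*(a-b)[1::-1]))
```

```text
[ 0.51360908 -0.22773263  0.054     ] [0.58461219 0.28266367 0.036     ]
fin side len,yaw 0.05977118275454173 0.19827142346933063
ears [ 0.51134908 -0.22441969  0.008     ] 0.11106159371122389 0.10570940104176478
```

```bash
python3 -m crank '91 30 30 0 -0.1; 91 30 30 0 -0.1; 91 35 30 0 0; 91 35 30 0 0; 91 35 30 0 0; 91 35 30 0 0; 91 35 30 0 0; 91 35 30 0 0; 91 35 30 0 0; 91 30 30 0 0; 91 30 25 0 0; 91 0 0 0 0' 50
```

```text
time: 1.3
tool_pos: [0.5189, -0.2268, 0.2133]
tcp_rot: [-3.14, -0.001, 0.071]
wrist_force: [-1.4, -0.9, -0.1]
opening: 0.091
```

```bash
python3 -m crank '60 -7 -1 -40 0.015; 60 0 0 -45 0; 50 0 0 -40 0; 50 0 0 -30 0; 50 0 0 -20 0; 50 0 0 -12 0; 50 0 0 0 0; 50 0 0 0 0' 50
python3 - <<'E'
from h import *
c=snap('side','s1')
print(proj(c,observe()['tool_pos']))
crop('s1',250,100,370,220,5,'s1c')
E
```

```text
time: 2.1
tool_pos: [0.5094, -0.2313, 0.0277]
tcp_rot: [3.141, -0.001, 0.08]
wrist_force: [0.7, 0.6, 0.2]
opening: 0.0499
(np.float64(311.2653177100548), np.float64(183.16222701466785))
```

View pics/s1c.png

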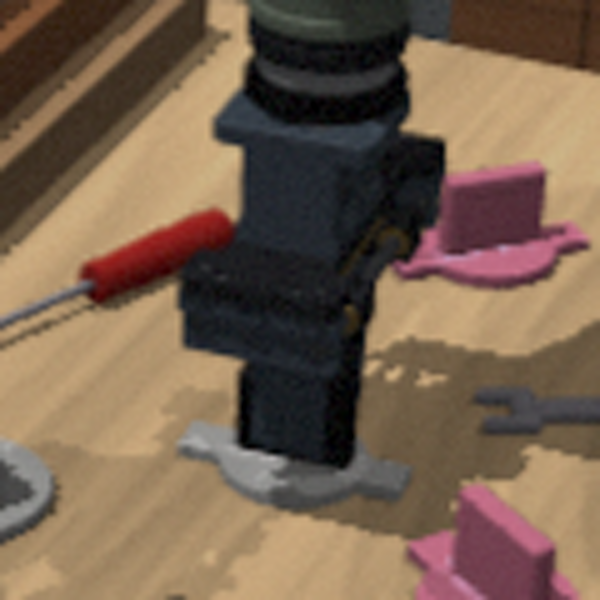

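The fingers straddle the fin, with the cap's ears at crop (190,440) and (395,480), in line with the jaws. I'll close and lift.

```bash
python3 -m crank '20 0 0 0 0; 10 0 0 0 0; 0 0 0 0 0; 0 0 0 0 0; 0 0 0 0 0; 0 0 0 0 0; 0 0 0 10 0; 0 0 0 25 0; 0 0 0 35 0; 0 0 0 40 0; 0 0 0 0 0' 50
```

```text
time: 3.25
tool_pos: [0.5124, -0.2324, 0.143]
tcp_rot: [3.135, -0.01, 0.081]
wrist_force: [1.1, 0.3, -1.7]
opening: 0.0141
```

```bash
python3 -m crank '0 4 30 0 0.03; 0 6 42 0 0.04; 0 6 43 0 0.04; 0 6 43 0 0.04; 0 6 43 0 0.04; 0 6 43 0 0.04; 0 6 43 0 0.04; 0 6 43 0 0.04; 0 6 43 0 0.04; 0 6 43 0 0.03; 0 6 43 0 0.03; 0 5 30 0 0' && python3 -m crank '0 4 22 0 0; 0 0 0 0 0; 0 0 0 0 0'
python3 - <<'E'
from h import *
c=snap('top','t2');d=snap('side','s2')
for _ in range(1): print(observe()['tool_pos'],observe()['tcp_rot'])
crop('t2',40,120,190,270,2.6,'a');crop('s2',80,170,230,320,2.6,'b')
cv2.imwrite('pics/ab3.png',np.hstack([cv2.imread('pics/a.png'),cv2.imread('pics/b.png')]))
E
```

```text
time: 4.45
tool_pos: [0.5774, 0.2608, 0.136]
tcp_rot: [-3.141, 0.001, 0.493]
wrist_force: [0.1, -0.0, -2.1]
opening: 0.0136
time: 4.75
tool_pos: [0.5812, 0.2798, 0.1359]
tcp_rot: [3.141, 0.003, 0.492]
wrist_force: [0.8, 0.5, -2.1]
opening: 0.0137
[0.58152984 0.27890701 0.13649312] [3.14111647e+00 1.74313301e-03 4.90062094e-01]
```

View pics/ab3.png

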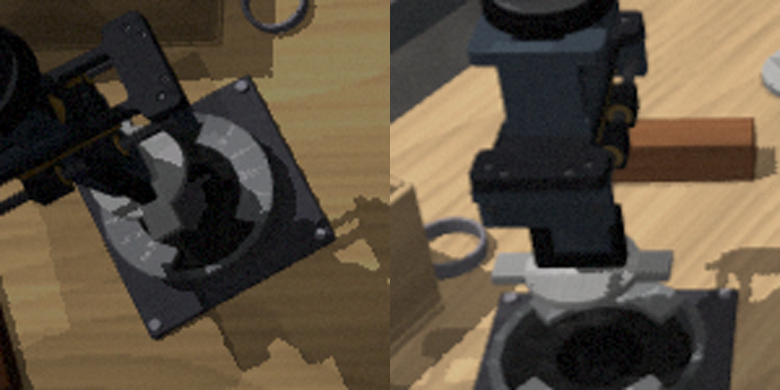

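The top view is mostly hidden by the gripper. The side view shows the cap held level, with ear tips at crop (493,262) and (672,260), above the collar. Checking its centre against the tool.

Run:
```python
from h import *
s=load('side0');P=np.array([.5815,.279,.1365-.026+.008])
yaw=.495;ax=np.array([np.cos(yaw),np.sin(yaw),0])
for k in(-.058,0,.058): print([80*0+2.6*(a-b)+o for a,b,o in zip(proj(s,P+k*ax),(80,170),(390,0))])
l=ray(s,80+103/2.6,170+258/2.6,P[2]);r=ray(s,80+282/2.6,170+255/2.6,P[2])
print((l+r)/2,np.linalg.norm(l-r),np.arctan2(*(l-r)[1::-1]))
# port in the side image: visible upper lip corners
for k in range(3): print(observe()['tool_pos'])
```

```text
[np.float64(679.1412538063538), np.float64(255.86536342022342)]
[np.float64(590.7648301447755), np.float64(257.3216212129196)]
[np.float64(502.0299846984566), np.float64(258.78378504362325)]
[0.58673931 0.28074182 0.1185    ] 0.1172859230520986 0.49546313757017074
[0.58152984 0.27890701 0.13649312]
[0.58152984 0.27890701 0.13649312]
[0.58152984 0.27890701 0.13649312]
```

Seen by the same camera, the cap is about 2 mm from the collar axis, and the yaw is right at 0.495. I'll trim by 1–2 mm and descend.

```bash
python3 -m crank '0 -1 1 -25 0; 0 0 0 -25 0; 0 0 0 -15 0; 0 0 0 -10 0; 0 0 0 -7 0; 0 0 0 0 0; 0 0 0 0 0' ; python3 -m crank '0 0 0 -5 0; 0 0 0 -4 0; 0 0 0 -2 0; 0 0 0 0 0; 0 0 0 0 0'
```

```text
time: 5.55
tool_pos: [0.5817, 0.2812, 0.0559]
tcp_rot: [3.141, -0.002, 0.49]
wrist_force: [-0.5, -0.4, -1.1]
opening: 0.0137
time: 6.05
tool_pos: [0.5821, 0.2815, 0.0451]
tcp_rot: [3.141, -0.003, 0.491]
wrist_force: [0.7, -0.5, 5.4]
opening: 0.0138
```

Seal force is about 7 N net, so the underside is at about 20 mm. Press 3 to 4 mm more.

```bash
python3 -m crank '0 0 0 -2 0; 0 0 0 -2 0; 0 0 0 0 0; 0 0 0 0 0'
```

```text
time: 6.45
tool_pos: [0.5821, 0.2815, 0.0414]
tcp_rot: [3.141, -0.003, 0.491]
wrist_force: [0.7, -1.6, 7.2]
opening: 0.0137
```

Net 8.9 N puts the underside at about 16.6 mm. Twist +1.57.

```bash
python3 -m crank '0 0 0 0 0.1; 0 0 0 0 0.14; 0 0 0 0 0.14; 0 0 0 0 0.14; 0 0 0 0 0.14; 0 0 0 0 0.14'; python3 -m crank '0 0 0 0 0.14; 0 0 0 0 0.14; 0 0 0 0 0.14; 0 0 0 0 0.14; 0 0 0 0 0.14; 0 0 0 0 0.07; 0 0 0 0 0; 0 0 0 0 0' 2>&1 || true
```

```text
time: 7.05
tool_pos: [0.5834, 0.2804, 0.0416]
tcp_rot: [3.136, -0.001, 1.297]
wrist_force: [4.8, -7.2, 7.3]
opening: 0.0137
time: 7.85
tool_pos: [0.5867, 0.2799, 0.0428]
tcp_rot: [3.131, 0.006, 2.062]
wrist_force: [7.8, -7.3, 7.4]
opening: 0.0137
```

```bash
python3 -m crank '0 0 0 2 0; 0 0 0 2 0; 0 0 0 0 0'; python3 -m crank '40 0 0 0 0; 40 0 0 0 0; 50 0 0 0 0; 50 0 0 0 0; 50 0 0 0 0; 50 0 0 20 0; 50 0 0 40 0; 50 0 0 40 0; 50 0 0 40 0' && python3 -m crank '50 -30 -40 20 0; 50 -30 -40 0 0; 50 -30 -40 0 0; 50 -30 -40 0 0; 50 -30 -40 0 0; 50 0 -40 0 0; 50 0 -40 0 0; 50 0 0 0 0; 50 0 0 0 0'
python3 - <<'E'
from h import *
c=snap('top','t3');d=snap('side','s3')
crop('t3',62,145,172,255,3.6,'a');crop('s3',105,255,215,365,3.6,'b')
cv2.imwrite('pics/ab4.png',np.hstack([cv2.imread('pics/a.png'),cv2.imread('pics/b.png')]))
E
```

```text
time: 8.15
tool_pos: [0.5861, 0.2796, 0.0457]
tcp_rot: [3.133, 0.006, 2.062]
wrist_force: [8.1, -7.7, 4.5]
opening: 0.0137
time: 9.05
tool_pos: [0.5806, 0.2812, 0.1852]
tcp_rot: [-3.141, -0.0, 2.061]
wrist_force: [1.1, 0.2, 0.3]
opening: 0.0502
time: 9.95
tool_pos: [0.4331, 0.0037, 0.2027]
tcp_rot: [3.141, -0.0, 2.059]
wrist_force: [0.7, -0.8, -0.2]
opening: 0.0498
```

View pics/ab4.png

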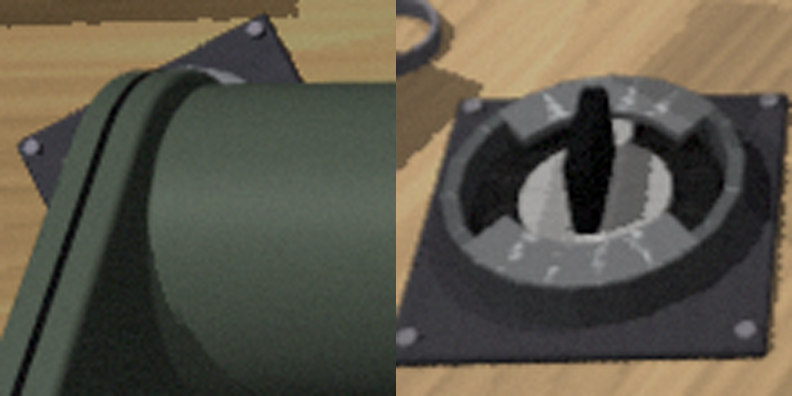

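The cap sits level in the inlet: disc centred at crop x 594 against collar x 593, fin running across the lips. The top view is hidden by the arm, so I'll move it aside for a check from above that also shows the bystanders.

```bash
python3 -m crank '50 -10 -45 5 0; 50 -10 -45 5 0; 50 -10 -45 5 0; 50 -10 -45 5 0; 50 -10 -45 0 0; 50 -10 -45 0 0; 50 -10 -45 0 0; 50 0 0 0 0; 50 0 0 0 0'
python3 - <<'E'
from h import *
c=snap('top','t4')
crop('t4',62,145,172,255,3.6,'a');a=cv2.imread('pics/a.png');b=cv2.resize(cv2.imread('pics/t4.png')[130:280,220:370],(396,396))
cv2.imwrite('pics/ab5.png',np.hstack([a,b]))
E
```

```text
time: 10.95
tool_pos: [0.3637, -0.3105, 0.222]
tcp_rot: [3.141, -0.002, 2.06]
wrist_force: [-0.3, -0.4, -0.3]
opening: 0.0501
```

View pics/ab5.png

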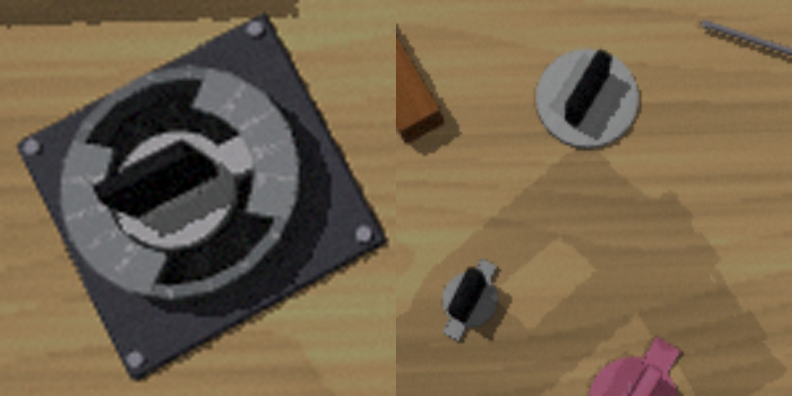

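Run:
```python
from h import *
c=load('t4');p=lambda x,y,z:ray(c,62+x/3.6,145+y/3.6,z)
for z in(.022,.030): print(p(172,189,z))
print(p(180,183,.036)); 
a,b=p(100,192,.076),p(183,148,.076);print('fin',np.linalg.norm(a-b),np.arctan2(*(a-b)[1::-1]),(a+b)/2)
e=p(237,155,.03)-p(172,189,.03);print('ear',np.arctan2(e[1],e[0]),.495-1.571)
i,j=load('top0')['img'],c['img']
for n,(u,v) in dict(small=(248,243),plain=(293,167)).items():
    A,B=[cv2.cvtColor(k,cv2.COLOR_RGB2GRAY) for k in(i,j)]
    r=cv2.matchTemplate(B[v-40:v+40,u-40:u+40],A[v-22:v+22,u-22:u+22],cv2.TM_CCOEFF_NORMED)
    l=cv2.minMaxLoc(r);print(n,l[1],np.array(l[3])-18)
s=load('s3');q=lambda x,y,z:ray(s,105+(x-396)/3.6,255+y/3.6,z)
print('side disc',q(594.5,193,.03),'collar',q(593.5,182,.036))
```

```text
[0.58434379 0.2875773  0.022     ]
[0.58221977 0.28395144 0.03      ]
[0.58433816 0.2764671  0.036     ]
fin 0.054136534948826795 2.063207189310079 [0.58229755 0.28188659 0.076     ]
ear -1.0868317664379252 -1.076
small 0.9716354012489319 [0 0]
plain 0.9956258535385132 [0 0]
side disc [0.5822685  0.28655118 0.03      ] collar [0.58308832 0.28512675 0.036     ]
```

```bash
python3 -c "
from cell import *
print(finish_job())"
```

```text
the job is handed in; nothing more can be done
None
```

I closed the inlet with the large silver eared cap and handed the job in at about 11 s, with the arm clear of everything. I lifted the cap by its fin, lowered it through the notches and pressed it to about 17 mm above the bench. I then twisted it +1.57 rad and let go. The 17 mm is worked out from a net force of about 9 N on the seal.

Last checks:
- **Locked position:** the cap looks level. The fin and ear lie within about 0.02 rad of the middle of the lips.
- **Centring:** the two cameras disagree. The side camera puts the cap about 2 mm off the inlet's axis, and the top camera about 5 to 8 mm. Both are within the 12 mm limit.
- **Bystanders:** image matching shows no shift of the small cap or the plain cap.
- **Forces:** during the twist I read about 11 N sideways at the wrist, probably from the slight off-centring. It was gone after release.
- **Not measured:** I did not measure the final height of the underside directly. I judged it only from the images, where the ear passes under the lip.

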